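# Slide open the sample box and set out the reference jar

### The arm

A 6-joint arm with a two-finger parallel gripper is mounted at the origin on the work surface. World frame = base frame: x ahead of the robot, y to its left, z up, the work surface at z = 0. Lengths are in m, angles in rad, forces in N, time in s.
With the tool pointing down it reaches from about 0.35 to 0.975 m from the base axis. Payload 17.4 kg.
Tool frame: the origin (TCP) lies on the mounting face of the last link; the fingertips stand finger_overhang ahead of it and the grasp point (between the pads) lies 155 mm ahead of it (finger_overhang is the distance from the TCP to the fingertips, in m); z points along the fingers, y is the line along which they close (so a half turn about z gives the same grasp; the last joint's range is limited). The gripper opens to 85 mm and grips with 20 to 120 N. Pads are 22 mm wide; open, the fingers measure 114 mm over their backs; the gripper's body (76 mm by 85 mm) begins 54 mm behind the grasp point. The pads swing forward as they close: fully open they stand 13 mm farther back than shut.
Start: joints at [1.129, 0.116, 1.442, -0, 1.584, -0.038], TCP at [0.265, 0.621, 0.405] pointing down, gripper open.
Joint ranges: [-2.83, 2.83], [-0.83, 2.19], [0.07, 2.5], [-1.14, 4.28], [0.01, 3], [-2.97, 2.97]. Speed limits (rad/s): [1.89, 1.89, 2.22, 3.14, 3.14, 3.14].

### API

Orientations are given as [roll, pitch, yaw] about the fixed x, y, z axes, in that order (R = Rz(yaw) Ry(pitch) Rx(roll)).
In Python, from plant import read_state, snapshot, camera_info, finish_job, look_for, regions_of, landmark_of, finger_overhang gives the robot as it stands.
- The arm moves only by the shell command python3 -m handwheel 'ROWS' [FORCE]. ROWS is JSON, a list of rows, each a list of 3 entries, a list of its own where there are three numbers: the shift along the tool's x, y, z in mm, then the turn, a rotation vector about the tool's x, y, z in degrees, then the opening, from -1 (shut) to 1 (fully open). In form: [[[x, y, z], [ax, ay, az], fingers], ...]. A call has 1 to 5 rows; each row shifts and turns the commanded pose from where the row before left it, along the tool's axes as they then stand; what a row does not reach is not made up. A row lasts 1/8 s, in which the tool goes at most 62.5 mm and 10.7 degrees, less where a joint would pass 70% of its speed; a pose out of reach is approached as far as the arm can. A call is refused whole if a number of a shift passes 62.5 or a number of a turn 10.7, either way. A call with a gripper value outside its range is refused whole. The fingers move at their own pace and stop on an object; FORCE is the grip in N (left out, the last holds). Time passes only in rows, so rows that do not move let the fingers close. It gives the time, the measured TCP pose, the force, the opening and the grip force at its end, in the units of the state.
- read_state(): the state, without advancing time (a new reading comes with each control period).
- snapshot(name): name is "side" or "top"; returns the picture (400x640x3 uint8, red, green, blue); there is no depth.
- camera_info(name): a dict with "mtx" (3x3 intrinsics, pixels), "world_to_cam" (4x4, takes a point from world to camera coordinates). Camera axes: x right, y up, looking along -z (the intrinsics and any distortion apply to the point x, -y, -z); pixel columns grow to the right and rows downward; lengths in m; the calibration is good to about 2 mm. A picture is of the moment at which its call begins. camera_info takes no time and is no camera call.
- finish_job(): hands the job in; it is judged then, once.
Trained networks look in the newest picture that a camera, given by its name, has taken for a name from the list of things; names that differ only in an ending like _2 or _b are one class to them, and where a whole thing is asked for, a point or a joint stands for the part that bears it (a point fixed in the world has none). Each returns a list of dicts, best first, with "p" (0 to 1); they miss things now and then, are a little off and sometimes report something else, mostly with a low value. They report only what shows in the picture. A call takes as long as a camera call.
- look_for(camera, label): "bbox" ([left, top, width, height] in pixels, round what is visible of it).
- regions_of(camera, label): "mask" (400x640 bool, what is visible of it) and "bbox" ([left, top, width, height] in pixels, round what is visible of it).
- landmark_of(camera, label): "xy" ([column, row] in pixels: a listed point, or the origin of a listed thing).
The state is a dict: "clock": time; "joint_pos": joint angles; "dq": joint speeds; "tau": joint torques, N m; "tool_pos": TCP position; "tool_rot": TCP orientation; "ft_force": force on the tool from outside, world axes, zero at the start; "wrist_torque": the same for the moment, N m; "finger_gap": finger opening in m; "grip_force": force on a finger pad.
Only numpy, scipy, OpenCV 4.12 (cv2) and the standard library are available. Lean on these libraries where they do the work, as an engineer would, in place of code of your own. Each camera call takes 0.05 s, during which the arm holds its last target. There are 200 camera calls.

### The job

Open the wooden sample box by pressing down on top of its flat sliding lid and dragging it back towards you until it stops; the lid is thin, so never bear on the box or lid with more than about 2 kg. Then lift the little brown jar out of the opened compartment and stand it upright in the middle of the round cork coaster, setting it down softly. Leave the lid open and the other glassware where it stands.

Things in the scene. Friction and masses are not known exactly. Their poses are not given: they have to be found in the camera images.
- box: Plain wooden box fixed to the table, 220 mm long (its x) by 160 mm wide (its y) by 102 mm high, walls 8 mm, floor 6 mm. Origin: centre of its underside; z up. Its +x end is the far end; its -x end, facing the robot (turned up to 0.3 rad), is lower and the lid runs out over it.
- lid (a joint): How far the lid is open, in m: 0 shut, growing as it slides towards the box's own -x, 0.12 at its stop; it starts 0 to 12 mm open. A flat plywood board 206 mm long, 143 mm wide, 5 mm thick, sunk between the side walls, no handle or edge to take hold of. It drags in its grooves with about 4 N (a press of 10 to 20 N carries it along; less slips), stays where left, and hardly yields.
- lid_plane (a point): Point fixed to the box, on its middle line, 60 mm from its centre towards the far end, 97 mm up: where the lid's top face would lie (5 mm below the side walls' tops) if its grooves were level. They are not: they slope along the box by up to 0.02 rad either way about its middle, unmeasured, so the face here is up to 2 mm higher or lower and rises or falls by up to 2.4 mm along the drag.
- bay (a point): Middle of the floor of the box's far compartment, 51 mm from the box's centre towards its far end, 6 mm up. It is 102 mm long, 144 mm wide, with a divider 76 mm high on the near side. The jar stands in it, up to 18 mm off its middle, and the open lid uncovers it; grip it high, by its cap, so that a wide gripper clears the side walls.
- jar: Closed brown glass jar with a blue screw cap, standing in the far compartment under the lid: body 40 mm across up to 52 mm, then a shoulder and a cap 37 mm across (from 66 to 82 mm), 82 mm high, about 0.14 kg. Origin: centre of its underside; z up along its axis.
- coaster: Round cork coaster, 100 mm across and 4 mm thick, fixed flat on the table to one side of the box (left or right). Origin: centre of its underside, at table height.
- tumbler: Empty drinking glass, 68 mm across and 105 mm high, standing on the table on the other side of the box. Origin: centre of its underside. To be left alone.
- beer: Brown long-neck bottle, 60 mm across and 185 mm high, standing to one side of the box, nearer the robot. Origin: centre of its underside. To be left alone.
- labjar: Clear glass jar with a blue cap, 86 mm across and 135 mm high, standing to one side of the box, nearer the robot. Origin: centre of its underside. To be left alone.

How it is judged:
By the outcome, as a careful person would: the job done as asked, in the order asked, and still so for the second after the job is handed in, with the robot touching nothing.
It also fails if it takes over 64 s, if anything falls off the work surface, if the arm or the gripper's body presses on something with over 40 N, if the wrist force passes 120 N, or if a joint passes its speed limit or range.

## Working session

There is one attempt and no reset: what is moved stays moved. The work goes in short steps, Python scripts to look and compute and a shell command to move; the robot and the scene stay as the last step left them, time stands still between calls to the robot, and variables do not carry over. Pictures are saved under pics/ and viewed, at most 10 in all, crops included, and the job is handed in when it is done.

```bash
ls; mkdir -p pics; cat > h.py <<'E'
import numpy as np, cv2
from plant import *
def P(c):
    i=camera_info(c); return np.array(i["mtx"]),np.array(i["world_to_cam"]),i
def proj(c,X):
    K,T,_=P(c); p=T[:3,:3]@np.asarray(X,float)+T[:3,3]; p=K@np.array([p[0],-p[1],-p[2]]); return p[:2]/p[2]
def ray(c,uv):
    K,T,_=P(c); d=np.linalg.inv(K)@np.array([uv[0],uv[1],1]); d=T[:3,:3].T@np.array([d[0],-d[1],-d[2]])
    return -T[:3,:3].T@T[:3,3], d/np.linalg.norm(d)
def onz(c,uv,z):
    o,d=ray(c,uv); return o+d*(z-o[2])/d[2]
def tri(obs):
    A=np.zeros((3,3));b=np.zeros(3)
    for c,uv in obs:
        o,d=ray(c,uv);M=np.eye(3)-np.outer(d,d);A+=M;b+=M@o
    X=np.linalg.solve(A,b); return X,[np.round(proj(c,X)-uv,1) for c,uv in obs]
E
python3 - <<'E'
from h import *
np.set_printoptions(precision=4,suppress=True)
s=read_state(); print(s, finger_overhang)
for c in("side","top"):
    print(c,camera_info(c)); im=snapshot(c); cv2.imwrite(f"pics/{c}0.png",im[:,:,::-1])
    for l in("box","lid","lid_plane","bay","jar","coaster","tumbler","beer","labjar"):
        print(l,[(round(d["p"],2),np.round(d["xy"],1)) for d in landmark_of(c,l)][:2],[(round(d["p"],2),np.round(d["bbox"])) for d in look_for(c,l)][:2])
E
```

```text
pics
{'clock': 0.0, 'joint_pos': array([ 1.1292,  0.1165,  1.4423, -0.    ,  1.584 , -0.0377]), 'dq': array([-0.0001,  0.0002,  0.0011, -0.0005, -0.0014,  0.0002]), 'tau': array([  0.0025, -73.1992, -63.2498,   0.0001,   0.0063,   0.    ]), 'tool_pos': array([0.2652, 0.6207, 0.4039]), 'tool_rot': array([-3.1403, -0.    ,  2.7377]), 'ft_force': array([-0.2319, -0.7792,  0.3609]), 'wrist_torque': array([ 0.0108, -0.011 ,  0.0043]), 'grip_force': 0.0, 'finger_gap': 0.0854921833231433} 0.1734
side {'mtx': array([[389.8743,   0.    , 320.7681],
       [  0.    , 389.8743, 196.4303],
       [  0.    ,   0.    ,   1.    ]]), 'world_to_cam': array([[ 0.9681, -0.2499, -0.0199, -0.513 ],
       [ 0.1632,  0.568 ,  0.8067, -0.1712],
       [-0.1903, -0.7842,  0.5906, -1.0844],
       [ 0.    ,  0.    ,  0.    ,  1.    ]])}
box [(0.92, array([323.8, 213.6]))] [(0.71, array([284., 168.,  85.,  72.]))]Traceback (most recent call last):
  File "<stdin>", line 7, in <module>
ValueError: it knows: bay, beer, box, coaster, jar, labjar, lid_plane, tumbler
```

```bash
python3 - <<'E'
from h import *
np.set_printoptions(precision=4,suppress=True)
print(camera_info("top"))
R={}
for c in("side","top"):
    im=snapshot(c); cv2.imwrite(f"pics/{c}1.png",im[:,:,::-1])
    for l in("box","lid_plane","bay","coaster","tumbler","beer","labjar"):
        a=landmark_of(c,l); R[c,l]=a
        print(c,l,[(round(d["p"],2),np.round(d["xy"],1)) for d in a][:2])
for l in("box","lid_plane","bay","coaster","tumbler","beer","labjar"):
    try: print(l,tri([(c,np.array(R[c,l][0]["xy"])) for c in("side","top")]))
    except Exception as e: print(l,e)
for c in("side","top"):
    for d in regions_of(c,"box")[:1]+regions_of(c,"lid")[:1]:
        m=d["mask"].astype(np.uint8); cs=max(cv2.findContours(m,0,2)[0],key=cv2.contourArea)
        print(c,d["p"],d["bbox"],cv2.approxPolyDP(cs,3,True)[:,0].tolist())
E
```

```text
{'mtx': array([[517.6583,   0.    , 324.5607],
       [  0.    , 517.6583, 204.4075],
       [  0.    ,   0.    ,   1.    ]]), 'world_to_cam': array([[-0.0229, -0.9997, -0.0042,  0.0131],
       [ 0.9961, -0.0232,  0.0848, -0.5557],
       [-0.0849, -0.0023,  0.9964, -1.1932],
       [ 0.    ,  0.    ,  0.    ,  1.    ]])}
side box [(0.88, array([324. , 213.5]))]
side lid_plane [(0.86, array([342.2, 183.3]))]
side bay []
side coaster [(0.58, array([386.8, 294. ]))]
side tumbler [(0.6, array([324.6, 174.2]))]
side beer [(0.95, array([265.4, 166.9]))]
side labjar [(0.95, array([318.7, 347.4]))]
top box [(0.78, array([309.4, 204.3])), (0.72, array([212.7, 182.2]))]
top lid_plane [(0.9, array([302. , 175.6]))]
top bay []
top coaster [(0.71, array([449.9, 172.2]))]
top tumbler [(0.68, array([214.8, 178.1]))]
top beer [(0.74, array([164.3, 270.2])), (0.28, array([309.1, 205.5]))]
top labjar [(0.8, array([497.6, 258.2]))]
box (array([0.5542, 0.0371, 0.0086]), [array([ 1.3, -0.2]), array([-0.3,  1.7])])
lid_plane (array([0.6128, 0.0486, 0.1033]), [array([ 0.4, -0.1]), array([-0.1,  0.6])])
bay list index out of range
coaster (array([ 0.625 , -0.3022, -0.0008]), [array([ 1.5, -0.2]), array([-0.4,  1.6])])
tumbler (array([0.62  , 0.2641, 0.0016]), [array([ 2. , -0.3]), array([-0.5,  3. ])])
beer (array([ 0.4119,  0.3855, -0.0048]), [array([-0.5,  0. ]), array([ 0.1, -0.9])])
labjar (array([ 0.4207, -0.4047,  0.0075]), [array([-0.1,  0. ]), array([ 0. , -0.1])])
side 0.91 [281.0, 166.7, 88.5, 72.6] [[348, 169], [281, 183], [284, 209], [299, 238], [365, 220], [368, 195]]
side 0.92 [281.2, 173.6, 82.2, 37.6] [[361, 193], [343, 171], [283, 185], [295, 209]]
top 0.72 [264.1, 150.6, 87.6, 105.5] [[333, 150], [263, 160], [276, 256], [347, 246]]
top 0.77 [267.6, 155.8, 76.2, 99.6] [[330, 156], [269, 164], [280, 254], [342, 246]]
```

View pics/side0.png

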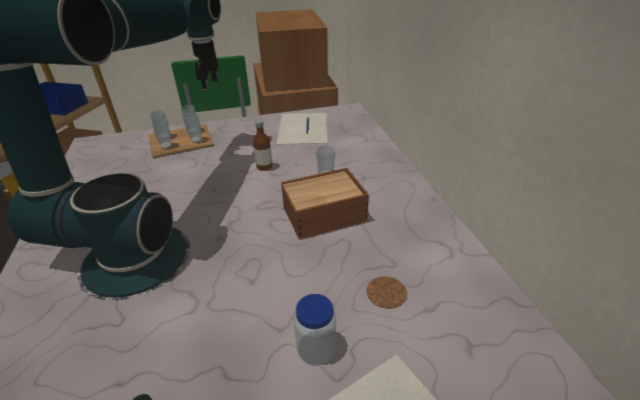

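View pics/top1.png

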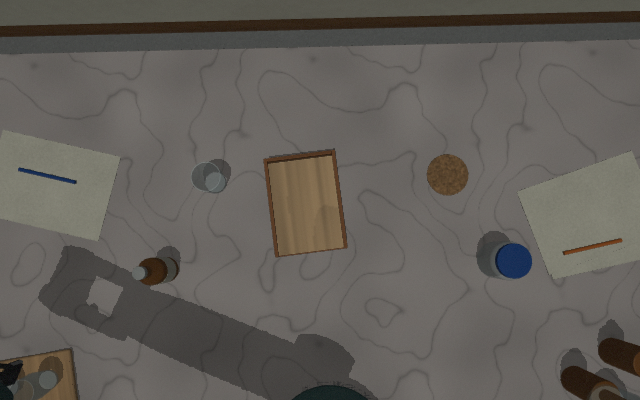

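The side view shows the shut box around (325,200) and the coaster at (387,292). The top view shows the box at (305,203) with its far end up, the coaster at (448,174), the tumbler at (210,177), the bottle at (153,271) and the lab jar at (513,260).

```bash
cat >> h.py <<'E'
from scipy.spatial.transform import Rotation as Ro
np.set_printoptions(precision=4,suppress=True)
def go(target,yaw=None):
    s=read_state(); R=Ro.from_euler('xyz',s["tool_rot"]); d=R.inv().apply(np.asarray(target)-s["tool_pos"])*1000
    r=np.zeros(3)
    if yaw is not None: r=np.degrees((R.inv()*Ro.from_euler('xyz',[np.pi,0,yaw])).as_rotvec())
    print("tcp",s["tool_pos"],s["tool_rot"],"shift",d.round(1),"turn",r.round(2))
E
python3 - <<'E'
from h import *
from scipy.optimize import least_squares
obs=[]
def pts(b): 
    x,y,a=b; c,s=np.cos(a),np.sin(a)
    return lambda q:np.array([x+c*q[0]-s*q[1],y+s*q[0]+c*q[1],q[2]])
# order: far-right, far-left, near-left, near-right
tops=[(333,150),(263,160),(276,256),(347,246)]
c4=[(.11,-.08,.102),(.11,.08,.102),(-.11,.08,.1),(-.11,-.08,.1)]
side=[((368,195),(.11,-.08,.102)),((348,169),(.11,.08,.102)),((299,238),(-.11,-.08,0)),((365,220),(.11,-.08,0)),((281,183),(-.11,.08,.095))]
def f(b,w=1):
    F=pts(b); r=[proj("top",F(q))-np.array(t) for q,t in zip(c4,tops)]
    if w: r+=[proj("side",F(q))-np.array(t) for t,q in side]+[2*(proj("top",F((.06,0,.097)))-np.array([302,175.6])),2*(proj("side",F((.06,0,.097)))-np.array([342.2,183.3]))]
    return np.concatenate(r)
for w in(0,1):
    s=least_squares(f,[.55,.04,.1],args=(w,),loss="soft_l1"); print(s.x,s.fun.round(1)); print(pts(s.x)((.06,0,.097)))
for z in (.004,):
    d=regions_of("top","coaster")[0]; m=d["mask"]; v,u=np.nonzero(m); print("coaster top",u.mean(),v.mean(),onz("top",(u.mean(),v.mean()),z))
    t=(u.mean(),v.mean()); d=regions_of("side","coaster")[0]; v,u=np.nonzero(d["mask"]); print(onz("side",(u.mean(),v.mean()),z),tri([("top",t),("side",(u.mean(),v.mean()))]))
go([.612,.047,.40],np.pi+s.x[2])
E
```

```text
[0.5543 0.0437 0.1206] [ 0.5 -1.5 -1.  -1.2 -0.5  1.5  1.   1. ]
[0.6139 0.0509 0.097 ]
[0.5537 0.0437 0.1063] [ 1.2 -0.8 -0.4 -1.6 -1.3  1.3  0.3  1.9  1.3 -1.  -0.8 -2.   0.2  1.2
  2.5  1.   0.5  0.4 -1.2  1.4  0.9  2.8]
[0.6134 0.0501 0.097 ]
coaster top 447.02560240963857 174.49698795180723 [ 0.6227 -0.295   0.004 ]
[ 0.6193 -0.2995  0.004 ] (array([ 0.6223, -0.2959, -0.001 ]), [array([-0.1,  0.4]), array([ 0.4, -0.1])])
tcp [0.2652 0.6207 0.4047] [-3.1416  0.      2.7378] shift [-544.3 -391.3    4.7] turn [ -0.     0.   -29.23]
```

```bash
python3 -m handwheel '[[[0,0,0],[0,0,-9.9],-1],[[0,0,0],[0,0,-9.9],-1],[[0,0,0],[0,0,-9.9],-1]]' 40; python3 - <<'E'
from h import *
go([.613,.050,.39],np.pi+.115)
E
```

```text
clock: 1.62
tool_pos: [0.2652, 0.6207, 0.4047]
tool_rot: [3.142, 0.0, -3.021]
ft_force: [0.4, 0.3, 0.2]
finger_gap: 0.0321
grip_force: 0.0
tcp [0.2652 0.6207 0.4047] [ 3.1416  0.     -3.0213] shift [-276.8 -608.3   14.7] turn [0.  0.  0.3]
```

```bash
python3 -m handwheel '[[[-25,-55,0],[0,0,0],-1],[[-25,-55,0],[0,0,0],-1],[[-25,-55,0],[0,0,0],-1],[[-25,-55,0],[0,0,0],-1],[[-25,-55,0],[0,0,0],-1]]' >/dev/null; python3 -m handwheel '[[[-25,-55,0],[0,0,0],-1],[[-25,-55,0],[0,0,0],-1],[[-25,-55,0],[0,0,0],-1],[[-25,-55,0],[0,0,0],-1],[[-25,-55,0],[0,0,0],-1]]'; python3 - <<'E'
from h import *
go([.613,.050,.30],np.pi+.115)
E
```

```text
clock: 2.88
tool_pos: [0.5771, 0.1009, 0.405]
tool_rot: [3.142, 0.001, -3.027]
ft_force: [0.6, -0.0, 0.6]
finger_gap: 0.0001
grip_force: 0.0
tcp [0.5771 0.1009 0.405 ] [ 3.1415  0.0007 -3.0272] shift [-29.8 -54.7 105. ] turn [ 0.    0.04 -0.03]
```

```bash
python3 -m handwheel '[[[-30,-54,0],[0,0,0],-1],[[0,0,55],[0,0,0],-1],[[0,0,50],[0,0,0],-1],[[0,0,20],[0,0,0],-1],[[0,0,0],[0,0,0],-1]]'; python3 - <<'E'
from h import *
print(finger_overhang)
go([.613,.050,.272],np.pi+.115)
E
```

```text
clock: 3.5
tool_pos: [0.6124, 0.0528, 0.2795]
tool_rot: [3.142, -0.001, -3.027]
ft_force: [0.4, -0.3, 0.5]
finger_gap: 0.0001
grip_force: 0.0
0.1734
tcp [0.6124 0.0528 0.2795] [ 3.1415 -0.0012 -3.0268] shift [-0.2 -2.9  7.5] turn [ 0.   -0.07 -0.01]
```

```bash
python3 -m handwheel '[[[0,-2,3],[0,0,0],-1],[[0,0,2],[0,0,0],-1],[[0,0,0],[0,0,0],-1]]'; python3 -m handwheel '[[[0,0,1],[0,0,0],-1]]'; python3 -m handwheel '[[[0,0,0.5],[0,0,0],-1]]'
```

```text
clock: 3.88
tool_pos: [0.6127, 0.0507, 0.2755]
tool_rot: [-3.142, 0.001, -3.027]
ft_force: [0.2, 0.6, 0.5]
finger_gap: -0.0003
grip_force: 0.0
clock: 4.0
tool_pos: [0.6127, 0.0507, 0.2742]
tool_rot: [-3.141, 0.001, -3.027]
ft_force: [-0.4, 0.1, -0.2]
finger_gap: -0.0002
grip_force: 0.0
clock: 4.12
tool_pos: [0.6127, 0.0507, 0.2733]
tool_rot: [-3.142, 0.0, -3.027]
ft_force: [0.3, -0.4, -0.7]
finger_gap: -0.0001
grip_force: 0.0
```

```bash
python3 -m handwheel '[[[0,0,0.5],[0,0,0],-1],[[0,0,0],[0,0,0],-1]]'
```

```text
clock: 4.38
tool_pos: [0.6127, 0.0507, 0.2726]
tool_rot: [3.142, -0.0, -3.027]
ft_force: [0.6, 0.6, 0.1]
finger_gap: 0.0001
grip_force: 0.0
```

```bash
python3 -m handwheel '[[[0,0,0.6],[0,0,0],-1],[[0,0,0],[0,0,0],-1]]' | grep -E "pos|force"; python3 -m handwheel '[[[0,0,0.4],[0,0,0],-1],[[0,0,0],[0,0,0],-1]]' | grep -E "pos|force"
```

```text
tool_pos: [0.6127, 0.0507, 0.272]
ft_force: [-0.2, 0.4, 0.6]
grip_force: 0.0
tool_pos: [0.6127, 0.0507, 0.2716]
ft_force: [-0.6, 1.1, -0.2]
grip_force: 0.0
```

```bash
python3 -m handwheel '[[[0,0,0.4],[0,0,0],-1],[[0,0,0],[0,0,0],-1]]' | grep -E "pos|force"
```

```text
tool_pos: [0.6127, 0.0507, 0.2713]
ft_force: [-0.5, -1.1, -0.1]
grip_force: 0.0
```

```bash
python3 -m handwheel '[[[0,0,0.4],[0,0,0],-1],[[0,0,0],[0,0,0],-1]]' | grep -E "pos|force";python3 -m handwheel '[[[0,0,0.3],[0,0,0],-1],[[0,0,0],[0,0,0],-1]]' | grep -E "pos|force"
```

```text
tool_pos: [0.6127, 0.0507, 0.2709]
ft_force: [0.9, -0.2, 0.0]
grip_force: 0.0
tool_pos: [0.6127, 0.0507, 0.2706]
ft_force: [0.9, -0.1, 0.4]
grip_force: 0.0
```

```bash
python3 -m handwheel '[[[0,0,0.3],[0,0,0],-1],[[0,0,0],[0,0,0],-1]]' | grep -E "pos|force"
```

```text
tool_pos: [0.6127, 0.0507, 0.2703]
ft_force: [-0.3, -0.1, -0.4]
grip_force: 0.0
```

```bash
python3 -m handwheel '[[[0,0,0.4],[0,0,0],-1],[[0,0,0],[0,0,0],-1]]' | grep -E "pos|force"; python3 -m handwheel '[[[0,0,0.3],[0,0,0],-1],[[0,0,0],[0,0,0],-1]]' | grep -E "pos|force"
```

```text
tool_pos: [0.6127, 0.0507, 0.2701]
ft_force: [-0.6, -0.1, 2.2]
grip_force: 1.1
tool_pos: [0.6127, 0.0507, 0.27]
ft_force: [-2.3, -0.4, 5.6]
grip_force: 2.6
```

```bash
python3 -m handwheel '[[[0,0,0.3],[0,0,0],-1],[[0,0,0],[0,0,0],-1]]' | grep -E "pos|force"
```

```text
tool_pos: [0.6127, 0.0507, 0.2699]
ft_force: [-3.6, -0.2, 7.8]
grip_force: 3.8
```

```bash
python3 -m handwheel '[[[0,0,0.6],[0,0,0],-1],[[0,0,0],[0,0,0],-1]]' | grep -E "pos|force"; python3 -m handwheel '[[[4,0,0],[0,0,0],-1],[[4,0,0],[0,0,0],-1]]' | grep -E "pos|force"
```

```text
tool_pos: [0.6128, 0.0507, 0.2699]
ft_force: [-3.5, -0.0, 11.1]
grip_force: 5.5
tool_pos: [0.6052, 0.0498, 0.2699]
ft_force: [4.6, 0.9, 7.0]
grip_force: 3.9
```

```bash
python3 -m handwheel '[[[0,0,0.7],[0,0,0],-1],[[5,0,0],[0,0,0],-1],[[0,0,0],[0,0,0],-1]]' | grep -E "pos|force"; python3 - <<'E'
from h import *
im=snapshot("top"); d=regions_of("top","lid")[0]; print(d["p"],d["bbox"])
E
```

```text
tool_pos: [0.6001, 0.0493, 0.2699]
ft_force: [0.8, 0.8, 13.4]
grip_force: 6.8
0.72 [270.5, 184.5, 75.8, 68.2]
```

```bash
python3 -m handwheel '[[[5,0,0],[0,0,0],-1],[[5,0,0],[0,0,0],-1]]' | grep -E "pos|force"
```

```text
tool_pos: [0.5904, 0.0482, 0.27]
ft_force: [4.6, 2.3, 11.9]
grip_force: 6.3
```

```bash
python3 -m handwheel '[[[5,0,0.1],[0,0,0],-1],[[5,0,0.1],[0,0,0],-1],[[5,0,0],[0,0,0],-1]]' | grep -E "pos|force"; python3 - <<'E'
from h import *
im=snapshot("top"); d=regions_of("top","lid")[0]; print(d["p"],d["bbox"])
im=snapshot("side"); d=regions_of("side","lid")[0]; print(d["p"],d["bbox"])
E
```

```text
tool_pos: [0.5755, 0.0466, 0.27]
ft_force: [4.4, 3.3, 14.7]
grip_force: 7.2
0.73 [272.2, 206.4, 72.5, 54.8]
0.81 [275.4, 176.1, 76.6, 39.6]
```

```bash
python3 -m handwheel '[[[6,0.2,0],[0,0,0],-1],[[6,0.2,0],[0,0,0],-1],[[6,0.2,0],[0,0,0],-1]]' | grep -E "pos|force"
```

```text
tool_pos: [0.5576, 0.0449, 0.2701]
ft_force: [4.9, -0.4, 14.9]
grip_force: 7.6
```

```bash
python3 -m handwheel '[[[6,0.1,0],[0,0,0],-1],[[6,0.1,0],[0,0,0],-1]]' | grep -E "pos|force"
```

```text
tool_pos: [0.5457, 0.0437, 0.2702]
ft_force: [5.0, -1.3, 15.6]
grip_force: 7.9
```

```bash
python3 -m handwheel '[[[6,0,-0.1],[0,0,0],-1],[[6,0,0],[0,0,0],-1],[[6,0,-0.1],[0,0,0],-1]]' | grep -E "pos|force"
```

```text
tool_pos: [0.5278, 0.0417, 0.2703]
ft_force: [4.2, 0.1, 15.3]
grip_force: 7.5
```

```bash
python3 -m handwheel '[[[6,0,0],[0,0,0],-1],[[6,0,-0.1],[0,0,0],-1],[[6,0,0],[0,0,0],-1]]' | grep -E "pos|force"; python3 - <<'E'
from h import *
im=snapshot("top"); d=regions_of("top","lid")[0]; print(d["p"],d["bbox"])
im=snapshot("side"); d=regions_of("side","lid")[0]; print(d["p"],d["bbox"])
E
```

```text
tool_pos: [0.5099, 0.0397, 0.2704]
ft_force: [4.5, 1.1, 16.0]
grip_force: 7.8
0.87 [280.7, 243.8, 69.7, 49.5]
0.97 [249.8, 181.9, 80.6, 42.1]
```

```bash
python3 -m handwheel '[[[5,0,-0.1],[0,0,0],-1],[[5,0,0],[0,0,0],-1]]' | grep -E "pos|force"
```

```text
tool_pos: [0.5, 0.0386, 0.2704]
ft_force: [3.8, 3.0, 16.0]
grip_force: 7.8
```

```bash
python3 -m handwheel '[[[4,0,-0.1],[0,0,0],-1],[[4,0,0],[0,0,0],-1]]' | grep -E "pos|force"
```

```text
tool_pos: [0.4922, 0.0376, 0.2706]
ft_force: [9.0, 1.8, 12.8]
grip_force: 6.5
```

```bash
python3 -m handwheel '[[[4,0,0],[0,0,0],-1]]' | grep -E "pos|force"
```

```text
tool_pos: [0.4883, 0.0371, 0.2706]
ft_force: [8.5, 1.1, 13.6]
grip_force: 6.6
```

```bash
python3 -m handwheel '[[[4,0,-0.1],[0,0,0],-1]]' | grep -E "pos|force"
```

```text
tool_pos: [0.4843, 0.0367, 0.2706]
ft_force: [8.4, 1.1, 12.1]
grip_force: 6.2
```

```bash
python3 -m handwheel '[[[0,0,-20],[0,0,0],-1],[[0,0,-45],[0,0,0],-1],[[0,0,-45],[0,0,0],-1],[[0,0,0],[0,0,0],-0.2]]' | grep -E "clock|pos|force"; python3 - <<'E'
from h import *
R={}
for c in("top","side"):
    im=snapshot(c); cv2.imwrite(f"pics/{c}2.png",cv2.resize(im[100:300,200:440,::-1],None,fx=3,fy=3))
    for l in("jar","bay","box"):
        a=landmark_of(c,l); R[c,l]=a; print(c,l,[(round(d["p"],2),np.round(d["xy"],1)) for d in a][:2])
    for l in ("jar","lid"):
        a=regions_of(c,l)[:1]
        for d in a: print(c,l,d["p"],d["bbox"])
for l in("jar","bay"):
    try: print(l,tri([(c,np.array(R[c,l][0]["xy"])) for c in("side","top")]))
    except Exception as e: print(e)
E
```

```text
clock: 11.25
tool_pos: [0.4836, 0.0366, 0.3827]
ft_force: [-0.5, -0.4, 0.4]
grip_force: 0.0
top jar [(0.58, array([308.8, 182.4]))]
top bay [(0.87, array([305.7, 185.3]))]
top box [(0.59, array([311.8, 206.1])), (0.52, array([309. , 180.4]))]
top jar 0.76 [297.8, 170.5, 15.0, 19.2]
top lid 0.94 [277.5, 261.9, 59.2, 47.0]
side jar [(0.73, array([339.3, 211.7]))]
side bay [(0.88, array([339.4, 208.8]))]
side box [(0.74, array([323.7, 213. ]))]
side jar 0.52 [332.8, 188.2, 15.8, 13.4]
side lid 0.72 [245.0, 181.3, 81.8, 42.9]
jar (array([0.6058, 0.038 , 0.0043]), [array([ 1.8, -0.2]), array([-0.4,  2.3])])
bay (array([0.603 , 0.0443, 0.0108]), [array([ 0.2, -0. ]), array([-0.1,  0.3])])
```

View pics/top2.png

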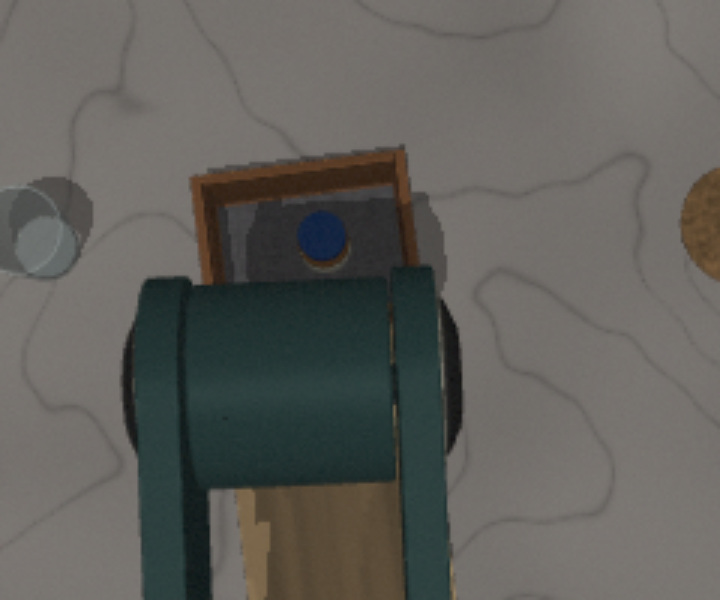

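View pics/side2.png

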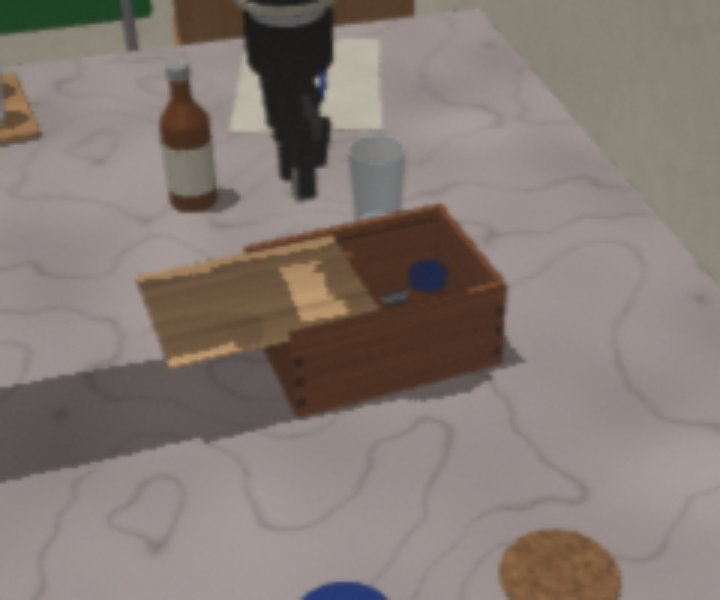

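The lid is pulled fully out over the near end. The blue cap shows in the top view at about (307,179) and in the side view at about (343,192). I'll segment it by colour to fix its position.

```bash
python3 - <<'E'
from h import *
obs=[]
for c,(u0,u1,v0,v1) in {"top":(275,340,155,200),"side":(325,365,175,210)}.items():
    im=snapshot(c); h=cv2.cvtColor(im,cv2.COLOR_RGB2HSV).astype(int)
    m=(h[...,0]>105)&(h[...,0]<130)&(h[...,1]>110); k=np.zeros_like(m);k[v0:v1,u0:u1]=1; m&=k
    v,u=np.nonzero(m); print(c,m.sum(),u.min(),u.max(),v.min(),v.max(),u.mean()+.0,v.mean()); obs.append((c,np.array([u.mean(),v.mean()])))
    print(onz(c,obs[-1][1],.088))
    # brightest (cap top) 
X,r=tri(obs); print(X,r)
go([X[0],X[1],.30],np.pi+.115)
b=[.5537,.0437]; a=.115; d=X[:2]-b; print("in box",d@[np.cos(a),np.sin(a)],d@[-np.sin(a),np.cos(a)])
E
```

```text
top 205 299 314 170 186 306.78536585365856 178.1609756097561
[0.6102 0.0385 0.088 ]
side 84 337 347 187 196 342.2738095238095 191.5
[0.6057 0.0283 0.088 ]
[0.6102 0.039  0.08  ] [array([-0.1,  0.5]), array([ 0.4, -0.1])]
tcp [0.4834 0.0366 0.3784] [-3.1416 -0.0001 -3.0271] shift [-126.2  -12.1   78.4] turn [-0.   -0.   -0.03]
in box 0.05559702384329907 -0.011151812880929937
```

```bash
python3 -m handwheel '[[[-42,-4,0],[0,0,0],0.46],[[-42,-4,0],[0,0,0],0.46],[[-42,-4,0],[0,0,0],0.46],[[0,0,40],[0,0,0],0.46],[[0,0,0],[0,0,0],0.46]]'; python3 - <<'E'
from h import *
im=snapshot("side"); cv2.imwrite("pics/side3.png",cv2.resize(im[100:250,250:450,::-1],None,fx=4,fy=4))
go([.610,.039,.233],np.pi+.115)
E
```

```text
clock: 12.58
tool_pos: [0.6098, 0.0391, 0.3353]
tool_rot: [3.141, -0.006, -3.027]
ft_force: [0.1, -0.7, -1.1]
finger_gap: 0.062
grip_force: 0.0
tcp [0.6098 0.0391 0.3377] [ 3.1414 -0.0024 -3.027 ] shift [ -0.5  -0.2 104.7] turn [ 0.01 -0.14 -0.02]
```

View pics/side3.png

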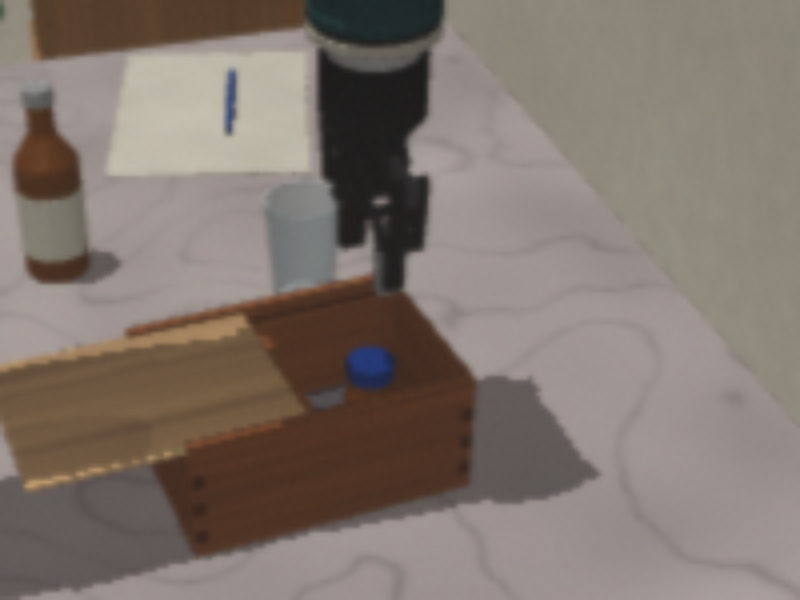

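The fingers are above the bay, and the cap shows at crop (371,366), which is side pixel (342.7,191.5). I'll check it against the projection, then lower.

```bash
python3 - <<'E'
from h import *
for q in([.610,.039,.088],[.610,.039,.080],[.607,.039,.088],[.61,.035,.088]): print(proj("side",q),proj("top",q))
E
python3 -m handwheel '[[[0,0,40],[0,0,0],0.46],[[0,0,30],[0,0,0],0.46],[[0,0,18],[0,0,0],0.46],[[0,0,0],[0,0,0],0.46]]'
```

```text
[342.5994 189.3032] [306.5581 178.2487]
[342.5646 191.457 ] [306.6963 178.7291]
[341.6492 189.4617] [306.5848 179.5798]
[342.9891 190.0374] [308.3464 178.207 ]
clock: 13.12
tool_pos: [0.6099, 0.0391, 0.2507]
tool_rot: [3.142, -0.0, -3.027]
ft_force: [0.3, -0.6, 0.6]
finger_gap: 0.0622
grip_force: 0.0
```

```bash
python3 -m handwheel '[[[0,0,9],[0,0,0],0.46],[[0,0,8],[0,0,0],0.46],[[0,0,0],[0,0,0],0.46]]'; python3 -m handwheel '[[[0,0,0],[0,0,0],0],[[0,0,0],[0,0,0],-0.3],[[0,0,0],[0,0,0],-0.6],[[0,0,0],[0,0,0],-1],[[0,0,0],[0,0,0],-1]]' 30
```

```text
clock: 13.5
tool_pos: [0.6099, 0.0391, 0.2329]
tool_rot: [3.142, -0.001, -3.027]
ft_force: [0.4, -1.0, -0.3]
finger_gap: 0.0622
grip_force: 0.0
clock: 14.12
tool_pos: [0.6101, 0.0391, 0.2338]
tool_rot: [-3.141, 0.001, -3.027]
ft_force: [-0.8, -1.1, 6.1]
finger_gap: 0.0355
grip_force: 30.0
```

The fingertips bear on the jar's shoulder with 6 N, so I'll regrip 5 mm higher, on the cap.

```bash
python3 -m handwheel '[[[0,0,0],[0,0,0],0.1],[[0,0,-3],[0,0,0],0.3],[[0,0,-2],[0,0,0],0.3],[[0,0,0],[0,0,0],0.3]]'; python3 -m handwheel '[[[0,0,0],[0,0,0],0],[[0,0,0],[0,0,0],-0.3],[[0,0,0],[0,0,0],-0.6],[[0,0,0],[0,0,0],-1],[[0,0,0],[0,0,0],-1]]' 30
```

```text
clock: 14.62
tool_pos: [0.61, 0.0391, 0.2386]
tool_rot: [3.142, 0.0, -3.027]
ft_force: [0.0, 1.0, -1.5]
finger_gap: 0.0556
grip_force: 0.0
clock: 15.25
tool_pos: [0.61, 0.0391, 0.2385]
tool_rot: [-3.142, 0.0, -3.027]
ft_force: [1.0, -0.2, 2.8]
finger_gap: 0.036
grip_force: 29.9
```

```bash
python3 -m handwheel '[[[0,0,-5],[0,0,0],-1],[[0,0,-10],[0,0,0],-1],[[0,0,-20],[0,0,0],-1],[[0,0,0],[0,0,0],-1]]' 40; python3 - <<'E'
from h import *
go([.6225,-.297,.39],np.pi+.115)
E
```

```text
clock: 15.75
tool_pos: [0.6104, 0.0391, 0.2761]
tool_rot: [-3.141, 0.004, -3.027]
ft_force: [0.9, -0.9, -0.5]
finger_gap: 0.0356
grip_force: 40.1
tcp [0.6104 0.0391 0.2761] [-3.1413  0.0036 -3.027 ] shift [  26.  -335.4 -113.9] turn [-0.02  0.2  -0.02]
```

```bash
python3 -m handwheel '[[[0,0,-30],[0,0,0],-1],[[0,0,-50],[0,0,0],-1],[[0,0,-30],[0,0,0],-1],[[0,0,0],[0,0,0],-1]]' >/dev/null; python3 -m handwheel '[[[3,-40,0],[0,0,0],-1],[[4,-50,0],[0,0,0],-1],[[4,-50,0],[0,0,0],-1],[[4,-50,0],[0,0,0],-1],[[4,-50,0],[0,0,0],-1]]'; python3 -m handwheel '[[[4,-50,0],[0,0,0],-1],[[3,-45,0],[0,0,0],-1],[[0,0,0],[0,0,0],-1],[[0,0,0],[0,0,0],-1]]';python3 - <<'E'
from h import *
for c in("top","side"):
    im=snapshot(c); cv2.imwrite(f"pics/{c}4.png",cv2.resize(im[60:360,280:520,::-1],None,fx=2,fy=2))
go([.6225,-.297,.30],np.pi+.115)
E
```

```text
clock: 16.88
tool_pos: [0.6183, -0.2031, 0.3816]
tool_rot: [3.141, -0.002, -3.027]
ft_force: [0.2, 0.3, -1.4]
finger_gap: 0.0357
grip_force: 40.4
clock: 17.38
tool_pos: [0.6224, -0.2965, 0.382]
tool_rot: [3.14, -0.001, -3.027]
ft_force: [0.7, -0.6, -1.2]
finger_gap: 0.0353
grip_force: 40.4
tcp [ 0.6225 -0.2957  0.3828] [ 3.141  -0.0005 -3.0261] shift [ 0.1 -1.3 82.8] turn [ 0.03 -0.03  0.03]
```

View pics/side4.png

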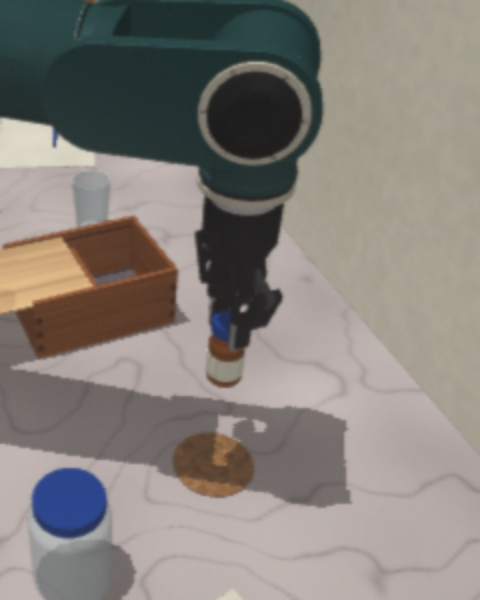

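The jar hangs from the gripper in the side view with its base near (392,251), above the coaster at about (387,292). I'll check the tilt and centring by projection.

```bash
python3 - <<'E'
from h import *
s=read_state(); x,y,z=s["tool_pos"]
for h in(0,.082): print(h,proj("side",[x,y,z-.2325+h]))
m=regions_of("side","jar"); 
for d in m[:2]:
    print(d["p"],d["bbox"]); k=d["mask"]
    for r in range(int(d["bbox"][1]),int(d["bbox"][1]+d["bbox"][3])+1,3):
        u=np.nonzero(k[r])[0]
        if len(u): print(r,u.min(),u.max(),end="; ")
print([ (d["p"],d["xy"]) for d in landmark_of("side","jar")][:2])
E
python3 -m handwheel '[[[0,-1,40],[0,0,0],-1],[[0,0,40],[0,0,0],-1],[[0,0,35],[0,0,0],-1],[[0,0,10],[0,0,0],-1],[[0,0,0],[0,0,0],-1]]'
```

```text
0 [391.7374 247.7926]
0.082 [395.0971 219.8444]
0.65 [379.6, 214.7, 26.3, 42.6]
217 387 394; 220 386 394; 223 385 393; 226 386 393; 229 384 393; 232 384 392; 235 383 401; 238 383 401; 241 383 401; 244 383 400; 247 383 400; 250 384 399; 253 389 394; [(0.78, [389.2, 247.1])]
clock: 18.2
tool_pos: [0.6227, -0.2974, 0.2589]
tool_rot: [-3.142, 0.0, -3.027]
ft_force: [-0.1, 0.2, -0.2]
finger_gap: 0.0354
grip_force: 40.5
```

```bash
python3 -m handwheel '[[[0,0,10],[0,0,0],-1],[[0,0,6],[0,0,0],-1],[[0,0,2],[0,0,0],-1],[[0,0,0],[0,0,0],-1],[[0,0,0],[0,0,0],-1]]'|grep -E "pos|ft"; python3 -m handwheel '[[[0,0,0.5],[0,0,0],-1],[[0,0,0],[0,0,0],-1]]'|grep -E "pos|ft"
```

```text
tool_pos: [0.6226, -0.2977, 0.2407]
ft_force: [0.4, 0.5, -1.0]
tool_pos: [0.6226, -0.2977, 0.2399]
ft_force: [-0.7, -0.1, -1.2]
```

```bash
python3 -m handwheel '[[[0,0,0.5],[0,0,0],-1],[[0,0,0],[0,0,0],-1]]'|grep -E "pos|ft"; python3 -m handwheel '[[[0,0,0.5],[0,0,0],-1],[[0,0,0],[0,0,0],-1]]'|grep -E "pos|ft"
```

```text
tool_pos: [0.6225, -0.2976, 0.2394]
ft_force: [-0.6, -0.1, -1.2]
tool_pos: [0.6225, -0.2976, 0.2389]
ft_force: [-0.4, -0.9, -0.9]
```

```bash
python3 -m handwheel '[[[0,0,0.7],[0,0,0],-1],[[0,0,0],[0,0,0],-1]]'|grep -E "pos|ft"; python3 -m handwheel '[[[0,0,0.6],[0,0,0],-1],[[0,0,0],[0,0,0],-1]]'|grep -E "pos|ft"; python3 -m handwheel '[[[0,0,0.4],[0,0,0],-1],[[0,0,0],[0,0,0],-1]]'|grep -E "pos|ft"
```

```text
tool_pos: [0.6225, -0.2977, 0.2381]
ft_force: [1.1, -0.3, -1.5]
tool_pos: [0.6225, -0.2977, 0.2375]
ft_force: [-0.1, -0.7, -0.8]
tool_pos: [0.6225, -0.2976, 0.2372]
ft_force: [0.4, -0.3, -1.3]
```

```bash
python3 -m handwheel '[[[0,0,0.4],[0,0,0],-1],[[0,0,0],[0,0,0],-1]]'|grep -E "pos|ft"; python3 -m handwheel '[[[0,0,0.4],[0,0,0],-1],[[0,0,0],[0,0,0],-1]]'|grep -E "clock|pos|ft"
```

```text
tool_pos: [0.6225, -0.2976, 0.2367]
ft_force: [-0.7, 0.2, -1.4]
clock: 20.82
tool_pos: [0.6226, -0.2977, 0.2366]
ft_force: [0.7, -0.5, -0.4]
```

```bash
python3 -m handwheel '[[[0,0,0.4],[0,0,0],-1],[[0,0,0],[0,0,0],-1]]'|grep -E "clock|pos|ft"
```

```text
clock: 21.08
tool_pos: [0.6226, -0.2977, 0.2365]
ft_force: [-0.4, 0.5, 5.0]
```

```bash
python3 -m handwheel '[[[0,0,0.2],[0,0,0],-1],[[0,0,0],[0,0,0],-1]]'|grep -E "clock|pos|ft"
```

```text
clock: 21.32
tool_pos: [0.6227, -0.2977, 0.2365]
ft_force: [-0.3, 1.9, 7.1]
```

Down on the coaster. I'll release gradually, then go straight up.

```bash
python3 -m handwheel '[[[0,0,-0.3],[0,0,0],-1],[[0,0,0],[0,0,0],-0.1],[[0,0,0],[0,0,0],0.1],[[0,0,0],[0,0,0],0.3],[[0,0,0],[0,0,0],0.5]]' 20; python3 -m handwheel '[[[0,0,-5],[0,0,0],0.5],[[0,0,-15],[0,0,0],0.5],[[0,0,-40],[0,0,0],0.5],[[0,0,-50],[0,0,0],0.5],[[0,0,-40],[0,0,0],0.5]]'; python3 -m handwheel '[[[50,0,0],[0,0,0],0.5],[[50,0,0],[0,0,0],0.5],[[50,0,0],[0,0,0],0.5],[[0,0,0],[0,0,0],0.5]]'; python3 - <<'E'
from h import *
obs=[]
for c in("top","side"):
    im=snapshot(c); cv2.imwrite(f"pics/{c}5.png",cv2.resize(im[100:350,200:500,::-1],None,fx=2,fy=2))
    for l in("jar","coaster","tumbler","beer","labjar"):
        print(c,l,[(round(d["p"],2),np.round(d["xy"],1)) for d in landmark_of(c,l)][:1])
    for l in("jar","coaster","lid"): print(l,[(round(d["p"],2),d["bbox"]) for d in look_for(c,l)][:1])
print("exp",proj("top",[.6225,-.297,.086]),proj("top",[.6225,-.297,.004]),proj("side",[.6225,-.297,.086]),proj("side",[.6225,-.297,.004]))
E
```

```text
clock: 21.95
tool_pos: [0.6225, -0.2976, 0.236]
tool_rot: [3.141, -0.0, -3.027]
ft_force: [0.2, 0.3, -0.6]
finger_gap: 0.0645
grip_force: 0.0
clock: 22.58
tool_pos: [0.6223, -0.2975, 0.3898]
tool_rot: [-3.14, 0.002, -3.027]
ft_force: [-0.1, 0.4, 0.2]
finger_gap: 0.0643
grip_force: 0.0
clock: 23.08
tool_pos: [0.4711, -0.3149, 0.3881]
tool_rot: [-3.14, 0.002, -3.029]
ft_force: [-0.1, -0.8, 0.1]
finger_gap: 0.0637
grip_force: 0.0
top jar [(0.55, array([447.6, 174.4]))]
top coaster [(0.94, array([449.8, 174.1]))]
top tumbler [(0.69, array([214.7, 178.4]))]
top beer [(0.72, array([164.7, 269.2]))]
top labjar [(0.57, array([496.9, 258.5]))]
jar [(0.64, [439.8, 160.3, 21.3, 23.9])]
coaster [(0.89, [429.6, 155.6, 36.1, 42.0])]
lid [(0.56, [271.5, 204.7, 81.3, 103.9])]
side jar [(0.73, array([385.3, 292.1]))]
side coaster [(0.69, array([389., 291.]))]
side tumbler [(0.2, array([263.7, 166.3]))]
side beer [(0.63, array([261.7, 166.7]))]
side labjar [(0.56, array([315.1, 345.8]))]
jar [(0.59, [376.1, 263.8, 21.8, 34.5])]
coaster [(0.87, [367.5, 277.2, 39.7, 33.3])]
lid [(0.69, [246.9, 179.3, 68.6, 44.6])]
exp [456.4081 169.3412] [447.8759 174.5499] [389.5429 268.0494] [386.7578 291.1175]
```

View pics/top5.png

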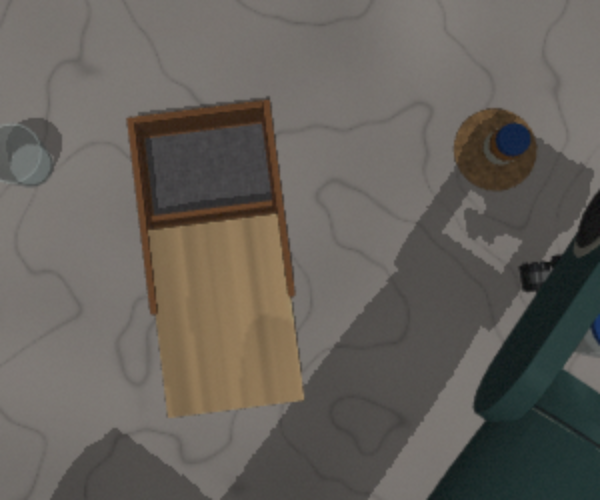

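View pics/side5.png

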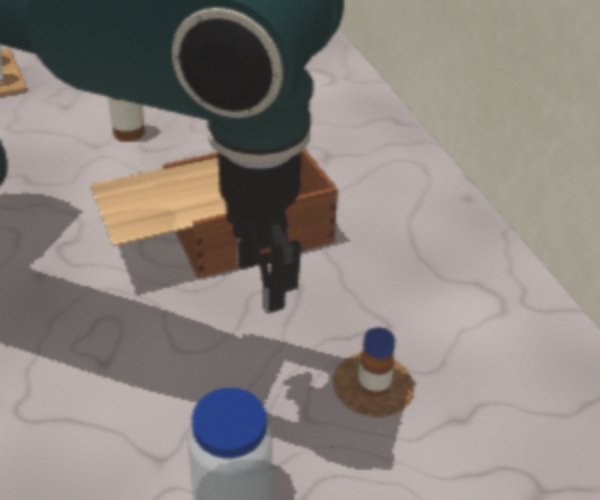

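The jar stands upright in the middle of the coaster (top crop (503,145), side crop (376,365)). The lid is fully back and the other glassware hasn't moved.

```bash
python3 -m handwheel '[[[0,0,0],[0,0,0],0.5],[[0,0,0],[0,0,0],0.5]]'|grep ft; python3 -c "
from plant import *
print(finish_job())"
```

```text
ft_force: [0.6, -0.4, -0.4]
the job is handed in; nothing more can be done
None
```

The lid is open to its stop, having never been pressed with more than about 16 N, and the jar stands upright in the middle of the coaster with the other glassware untouched; the job was handed in at about 24 s, with no verdict returned.

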